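# Refit the pointer knob of an anaesthetic gas console

### The arm

A 7-joint arm with a two-finger parallel gripper is mounted at the origin on the work surface. World frame = base frame: x ahead of the robot, y to its left, z up, the work surface at z = 0. Lengths are in m, angles in degrees, forces in N, time in s.
With the tool pointing down it reaches from about 0.425 to 0.875 m from the base axis. Payload 9.9 kg.
Tool frame: the origin (TCP) lies midway between the tips of the shut fingers; the grasp point (between the pads) lies 19 mm behind it; z points along the fingers, y is the direction in which the jaws open and shut (so a half turn about z gives the same grasp; the last joint's range is limited). The gripper opens to 85 mm and grips with 20 to 120 N. Pads are 22 mm wide; open, the fingers measure 114 mm over their backs; the gripper's body (76 mm by 85 mm) begins 54 mm behind the grasp point. The pads swing forward as they close: fully open they stand 13 mm farther back than shut.
Start: joints at [-70.978, 32.985, 1.427, 82.34, -0.859, 64.687, -3.237], TCP at [0.273, 0.617, 0.231] pointing down, gripper open.
Joint ranges: [-157.87, 157.87], [-19.46, 123.44], [-87.15, 90], [11.01, 140.99], [-62.26, 242.26], [9.8, 113.94], [-161.44, 161.44]. Speed limits (degrees/s): [127.2, 127.2, 172.46, 172.46, 180, 180, 180].

### API

Orientations are given as a 3x3 rotation matrix whose columns are the frame's x, y, z axes.
In Python, from station import bot gives the robot as it stands. The module is installed in compiled form; this text tells all that it offers.
- The arm moves only by the shell command python3 -m pendant 'ROWS'. ROWS is text: rows parted by semicolons, each of 5 numbers parted by spaces: the opening, from 0 (shut) to 1 (fully open), then the shift along the tool's x, y, z in mm, then the turn about the tool's z in rad. A call has 1 to 12 rows; each row shifts and turns the commanded pose from where the row before left it, along the tool's axes as they then stand; what a row does not reach is not made up. A row lasts 1/10 s, in which the tool goes at most 50 mm and 8.59 degrees, less where a joint would pass 70% of its speed; a pose out of reach is approached as far as the arm can. A call with a gripper value outside its range is refused whole. The fingers move at their own pace and stop on an object; the grip force is fixed at half the most. Time passes only in rows, so rows that do not move let the fingers close. It gives the time, the measured TCP pose, the force and the opening at its end, in the units of the state.
- bot.get_obs(): the state, without advancing time (a new reading comes with each control period).
- bot.snapshot(name): name is "scene" or "top"; returns a dict with "frame" (384x512x3 uint8, red, green, blue), "vfov" (degrees; the focal length in pixels is half the picture's height over the tangent of half this angle, whatever the lens; pixels are square), "cx", "cy" (the principal point, pixels), "pose" (4x4, takes a point from camera to world coordinates). Camera axes: x right, y down, z forward; pixel columns grow to the right and rows downward; lengths in m; the calibration is good to about 2 mm. A picture is of the moment at which its call begins. There is no depth.
- bot.finish_job(): hands the job in, once; it reports no verdict.
Trained networks look in the newest picture that a camera, given by its name, has taken for a name from the list of things; names that differ only in an ending like _2 or _b are one class to them, and where a whole thing is asked for, a point or a joint stands for the part that bears it (a point fixed in the world has none). Each returns a list of dicts, best first, with "score" (0 to 1); they miss things now and then, are a little off and sometimes report something else, mostly with a low value. They report only what shows in the picture. A call takes as long as a camera call. They do not tell look-alikes from the thing itself.
- bot.boxes_of(camera, thing): "rect" ([left, top, width, height] in pixels, round what is visible of it).
The state is a dict: "time_s": time; "qpos": joint angles; "joint_vel": joint speeds; "effort": joint torques, N m; "ee_pos": TCP position; "tcp_rot": TCP orientation; "wrist_force": force on the tool from outside, world axes, zero at the start; "wrist_torque": the same for the moment, N m; "finger_gap": finger opening in m.
Only numpy, scipy, OpenCV 4.12 (cv2) and the standard library are available. Lean on these libraries where they do the work, as an engineer would, in place of code of your own. Each camera call takes 0.05 s, during which the arm holds its last target.

### The job

One of the three gas valves on the white console has lost its pointer knob, which is in the lidded steel pot. Take off the lid and set it down flat on the table, right way up and well clear of the pot (not overlapping it); lift out the knob, match its D-bore to the flat of the bare spindle and push it on until it snaps home against the collar. Leave the pot, the bottle, the jar, the cup and the hand instrument where they stand and the other two knobs unturned, and let go of everything.

Things in the scene. Friction and masses are not known exactly. Their poses are not given: they have to be found in the camera images.
- pot: Open steel pot, loose, 0.6 kg, outer diameter 114 mm, inner 109 mm, 56 mm high, inner floor 4 mm above the table (table top: z = 0). Holds the knob, under the lid. A fully open gripper may not fit: go in with the fingers part open. Origin: centre of the underside, z up.
- lid: Loose steel lid, about 0.15 kg, on the pot: plate 120 mm in diameter, 4 mm thick, over a locating disc 102 mm in diameter, 4 mm thick, that drops into the pot's mouth. Upright black round handle 18 mm in diameter, 28 mm high, its top 36 mm above the origin. Origin: centre of the locating disc's underside (52 mm above the table when on the pot), z up.
- knob: Loose black pointer knob, about 40 g, upright on the pot's inner floor, within 4 mm of its centre. 36 mm high. Two parallel grip faces at y = +14 and -14 mm, from x = -16 to +18 mm (blunt back), full height; tapering nose with a white line on top, end at x = -26 mm. Below, a D-bore 26 mm deep, radius 8 mm, its flat on the nose side 3.2 mm from the axis. Origin: bore axis at the underside, z up.
- spindle: Bare valve, fixed at one of the console's stations: collar 44 mm in diameter, 6 mm high, and an upright steel D-shaft rising 24 mm above it, radius 7 mm, flat 2.2 mm from the axis on the -x side, last 3 mm narrowed as lead-in. It does not turn. Two sprung catches bulge 2 mm from its +y and -y sides 12 mm above the collar. Origin: centre of the collar's underside, z up.
- seat (a point): Centre of the collar's top face, axes as the spindle: the knob's origin comes here when home, x axes along each other (nose on the side of the flat) to about 8 degrees; turned otherwise it stops on the shaft's top. Held by the grip faces it meets the catches about 16 mm above the collar, needs about 6 to 12 N to pass them, snaps, and stands flush.
- console: Fixed white gas console, 110 mm (x) by 460 mm (y), 80 mm high, with three valve stations along its own y axis at -80, 0 and +80 mm on its top. A clear square flow column 30 by 30 mm, 156 mm high above the top, stands at x = +25, y = +210 mm. Origin: centre of the underside.
- valve_a_nose (a point): Nose end of one of the two fitted knobs (same outer shape as the loose one, seated on the same kind of collar, stands to 42 mm above the console), 30 mm above its collar. It turns about its valve's upright axis, and must not be turned.
- valve_b_nose (a point): The same point of the other fitted knob.
- valve_a: Fixed collar of fitted knob a. Origin: centre of its underside, on the knob's axis.
- valve_b: Fixed collar of fitted knob b. Origin: centre of its underside, on the knob's axis.
- bottle: Loose amber bottle, 60 mm in diameter, 150 mm high, a bystander. Origin: centre of the underside.
- jar: Loose glass jar, 50 mm in diameter, 70 mm high, a bystander. Origin: centre of the underside.
- cup: Loose empty steel cup, 52 mm in diameter at the rim, 45 mm high, a bystander. Origin: centre of the underside.
- elevator: Loose steel dental hand instrument lying flat, a bystander: 10 mm high, 14 mm wide, from x = -73 mm (handle end) to x = +78 mm (tip). Origin: on its long axis, on the table.
Not all that is in view belongs to the job. What is shaped like the pot but blue, green or red is not meant.

How it is judged:
By the outcome, as a careful person would: the job done as asked, in the order asked, and still so for the second after the job is handed in, with the robot touching nothing.
It also fails if it takes over 51 s, if anything falls off the work surface, if the arm or the gripper's body presses on something with over 40 N, if the wrist force passes 120 N, or if a joint passes its speed limit or range.

## Working session

There is one attempt and no reset: what is moved stays moved. The work goes in short steps, Python scripts to look and compute and a shell command to move; the robot and the scene stay as the last step left them, time stands still between calls to the robot, and variables do not carry over. Pictures are saved under pics/ and viewed, and the job is handed in when it is done.

```bash
mkdir -p pics
python3 - <<'E'
from station import bot
import cv2,numpy as np
o=bot.get_obs(); print({k:np.round(o[k],3).tolist() for k in o})
for n in("scene","top"):
    s=bot.snapshot(n); cv2.imwrite(f"pics/{n}0.png",s["frame"][:,:,::-1])
    print(n,s["vfov"],s["cx"],s["cy"],np.round(s["pose"],4).tolist())
    for t in["pot","lid","knob","spindle","console","valve_a_nose","valve_a","bottle","jar","cup","elevator"]:
        print(t,[(np.round(b["rect"]).astype(int).tolist(),round(b["score"],2)) for b in bot.boxes_of(n,t)][:5])
E
```

```text
{'time_s': 0.0, 'qpos': [-70.978, 33.034, 1.424, 82.386, -0.861, 64.688, -3.238], 'joint_vel': [-0.068, -0.036, 0.045, -0.063, -0.025, -0.134, 0.102], 'effort': [0.001, -76.577, 2.251, -28.596, 0.015, 0.013, -0.0], 'ee_pos': [0.272, 0.617, 0.23], 'tcp_rot': [[-0.915, 0.404, -0.001], [0.404, 0.915, -0.002], [-0.0, -0.002, -1.0]], 'wrist_force': [-0.504, 0.148, -0.91], 'wrist_torque': [0.002, 0.008, 0.016], 'finger_gap': 0.086}
scene 53.16100143199169 249.89538503257367 194.6919527338485 [[-0.4196, 0.5043, -0.7547, 1.3488], [0.9076, 0.2477, -0.3391, 0.4356], [0.0159, -0.8273, -0.5616, 0.7404], [0.0, 0.0, 0.0, 1.0]]
pot [([355, 225, 48, 38], 0.95), ([318, 180, 36, 36], 0.89), ([335, 258, 53, 49], 0.64), ([383, 206, 44, 34], 0.61), ([300, 220, 41, 25], 0.57)]
lid [([298, 202, 44, 27], 0.84), ([300, 223, 40, 22], 0.73)]
knob [([298, 204, 44, 25], 0.59)]
spindle [([231, 225, 20, 13], 0.64)]
console [([139, 187, 160, 98], 0.77), ([112, 176, 17, 23], 0.43), ([298, 205, 43, 22], 0.38)]
valve_a_nose [([186, 197, 13, 20], 0.54), ([182, 197, 17, 21], 0.32)]
valve_a [([184, 196, 12, 20], 0.85), (
[... 266 characters left out ...]
91, 0.1334, 0.2948], [-0.9998, -0.0123, 0.0126, 0.025], [-0.0109, -0.1336, -0.991, 1.4004], [0.0, 0.0, 0.0, 1.0]]
pot [([85, 229, 47, 35], 0.77), ([163, 236, 39, 41], 0.68), ([116, 127, 41, 36], 0.65), ([107, 180, 41, 38], 0.57)]
lid [([164, 178, 41, 44], 0.59)]
knob [([236, 129, 11, 14], 0.69)]
spindle [([236, 125, 19, 20], 0.52)]
console [([183, 102, 166, 70], 0.85)]
valve_a_nose [([293, 135, 11, 18], 0.64), ([353, 201, 28, 22], 0.35)]
valve_a [([264, 127, 15, 20], 0.72), ([290, 133, 12, 17], 0.45)]
bottle [([353, 202, 26, 20], 0.65)]
jar [([394, 158, 18, 21], 0.75), ([351, 201, 32, 21], 0.21), ([270, 197, 11, 45], 0.16)]
cup [([250, 224, 16, 14], 0.5)]
elevator [([272, 213, 6, 31], 0.44)]
```

View pics/scene0.png

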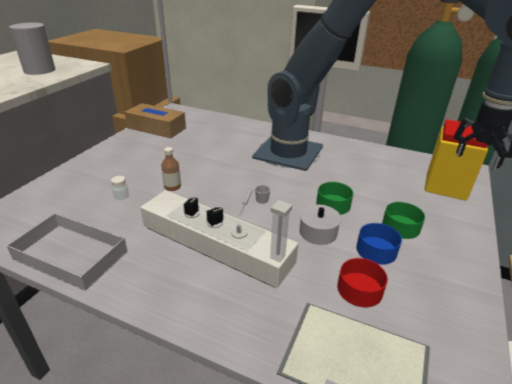

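View pics/top0.png

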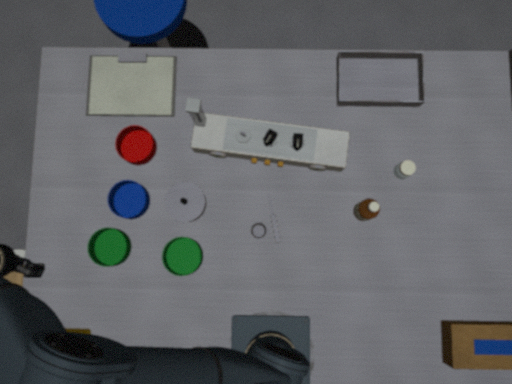

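Run:
```python
import cv2
a=cv2.imread("pics/top0.png")[85:285,70:420]; cv2.imwrite("pics/top0c.png",cv2.resize(a,(790,451),interpolation=2))
a=cv2.imread("pics/top0.png")[95:185,170:290]; cv2.imwrite("pics/top0d.png",cv2.resize(a,(792,594),interpolation=2))
a=cv2.imread("pics/scene0.png")[170:290,130:290]; cv2.imwrite("pics/sc0d.png",cv2.resize(a,(792,594),interpolation=2))
```

```text
(no output)
```

View pics/top0c.png

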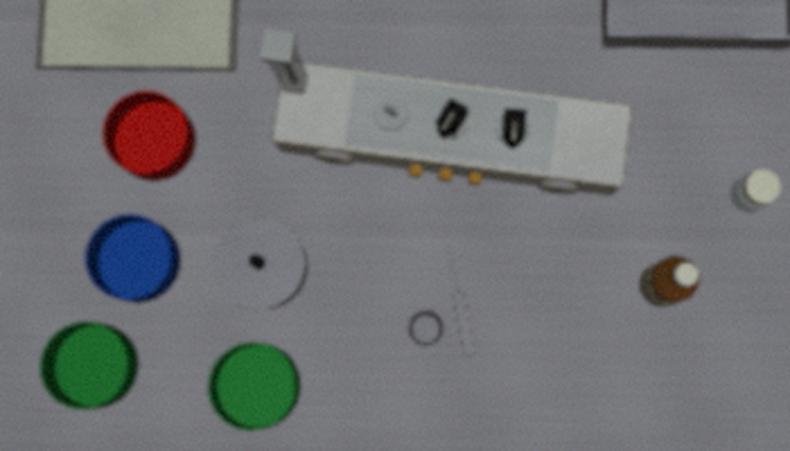

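View pics/top0d.png

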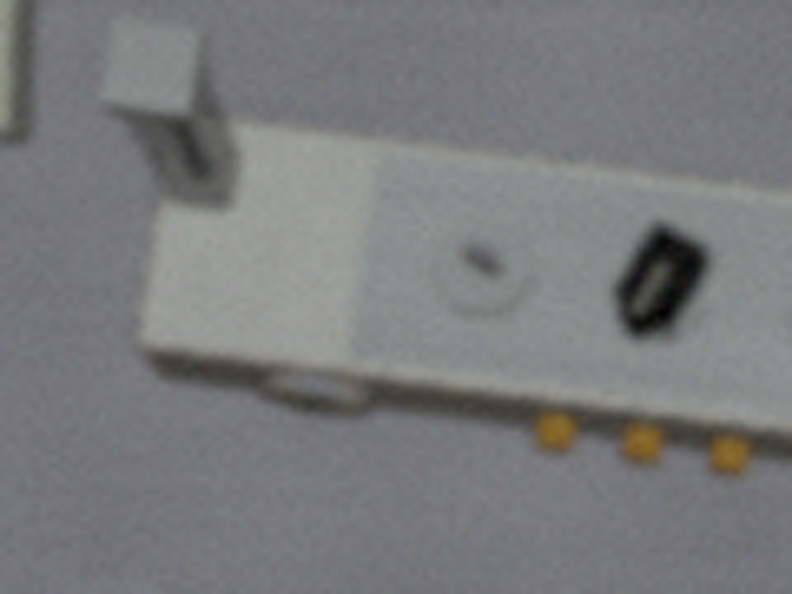

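View pics/sc0d.png

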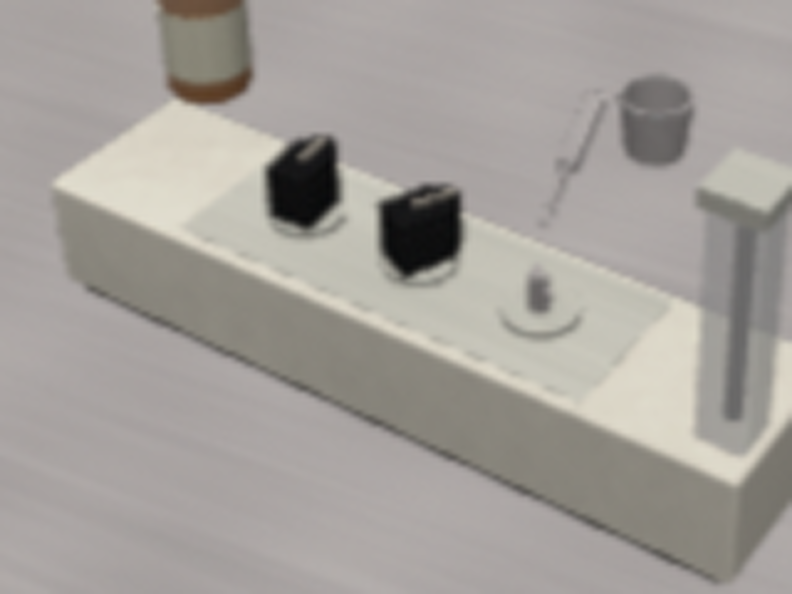

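The white-grey pot with its lid is at top (184,201) / scene (320,225). The blue (129,199), green (110,246), (183,256) and red (136,145) ones are look-alikes. Only the steel one is lidded with a black handle, so it is the one meant. The bare spindle is at top (243,134), and the fitted knobs at (270,137) and (298,141). Next I average frames to get the poses.

```bash
cat > h.py <<'E'
import numpy as np,cv2
from scipy.optimize import least_squares
def grab(name,n=6):
    from station import bot
    L=[bot.snapshot(name) for _ in range(n)]
    s=L[-1]; f=np.mean([l["frame"] for l in L],0)
    return dict(frame=f,f=192/np.tan(np.radians(s["vfov"])/2),cx=s["cx"],cy=s["cy"],pose=np.array(s["pose"]))
def save(fn,s): np.savez(fn,**s)
def load(fn):
    d=np.load(fn); return {k:(d[k] if d[k].ndim else float(d[k])) for k in d}
def proj(s,P):
    P=np.atleast_2d(P); R=s["pose"][:3,:3];t=s["pose"][:3,3]
    c=(P-t)@R; return np.c_[s["f"]*c[:,0]/c[:,2]+s["cx"],s["f"]*c[:,1]/c[:,2]+s["cy"]]
def ray(s,u,v,z):
    R=s["pose"][:3,:3];t=s["pose"][:3,3]
    d=R@np.array([(u-s["cx"])/s["f"],(v-s["cy"])/s["f"],1]); return t+d*(z-t[2])/d[2]
def crop(s,x0,y0,x1,y1,fn,polys=(),k=None):
    k=k or min(790/(x1-x0),590/(y1-y0))
    im=np.clip(s["frame"],0,255).astype(np.uint8)[y0:y1,x0:x1,::-1]
    im=cv2.resize(im,None,fx=k,fy=k,interpolation=2)
    for p,c in polys:
        q=((proj(s,p)-[x0,y0]+.5)*k*8).astype(np.int32); cv2.polylines(im,[q],False,c,1,cv2.LINE_AA,3)
    cv2.imwrite(fn,im)
def circ(x,y,z,r):
    a=np.linspace(0,2*np.pi,60); return np.c_[x+r*np.cos(a),y+r*np.sin(a),np.full(60,z)]
def box(x,y,yaw,x0,x1,y0,y1,z):
    c,s_=np.cos(yaw),np.sin(yaw); q=np.array([[x0,y0],[x1,y0],[x1,y1],[x0,y1],[x0,y0]])
    return np.c_[x+q@[c,-s_],y+q@[s_,c],np.full(5,z)]
E
python3 - <<'E'
from h import *
for n in("top","scene"): save(f"{n}0.npz",grab(n,8))
T=load("top0.npz");S=load("scene0.npz")
# lid handle blobs
def dark(s,x0,y0,x1,y1,th):
    g=s["frame"][y0:y1,x0:x1].mean(2); w=np.clip(th-g,0,None); yy,xx=np.mgrid[y0:y1,x0:x1]
    return (w*xx).sum()/w.sum(),(w*yy).sum()/w.sum(),g.min()
u=dark(T,176,193,192,209,80); print(u)
print("handle top view z=.088",ray(T,u[0],u[1],.08),ray(T,u[0],u[1],.088))
v=dark(S,314,203,328,220,80); print(v,ray(S,v[0],v[1],.074))
# console corners
g=ray(T,243,134,.086);print("spindle~",g)
crop(T,170,95,360,180,"pics/t1.png"); crop(T,155,170,215,230,"pics/t2.png"); crop(S,290,170,350,250,"pics/s2.png")
E
```

```text
(np.float64(183.483054992663), np.float64(200.61987282509958), np.float64(16.625))
handle top view z=.088 [0.44292141 0.25668836 0.08      ] [0.44202378 0.25528439 0.088     ]
(np.float64(321.03127328012164), np.float64(210.80088179399468), np.float64(13.958333333333334)) [0.4376344  0.25541934 0.074     ]
spindle~ [0.64139224 0.08743828 0.086     ]
```

View pics/t1.png

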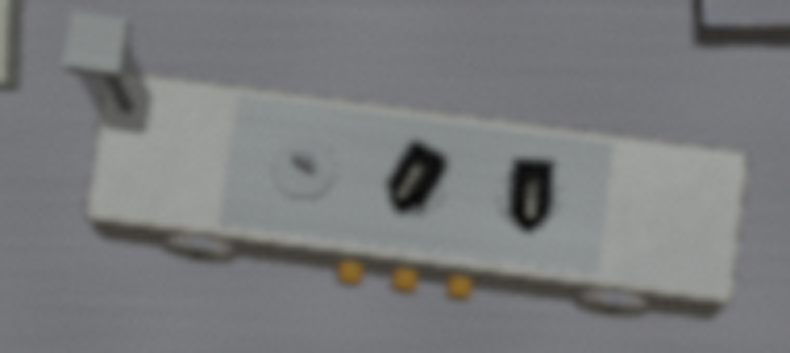

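View pics/t2.png

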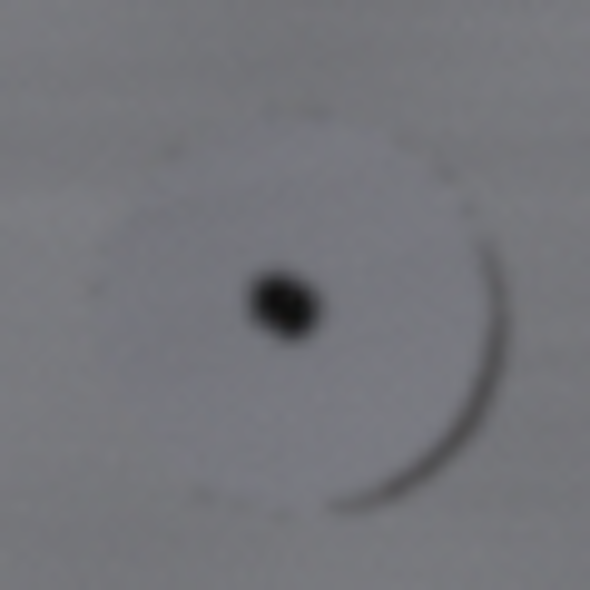

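View pics/s2.png

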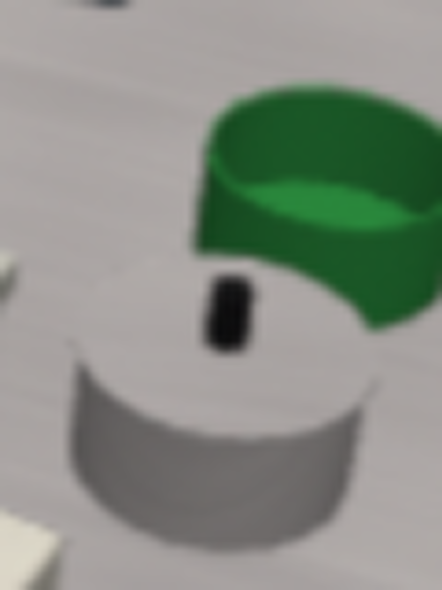

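Run:
```python
from h import *
T=load("top0.npz");S=load("scene0.npz")
def edge_rows(s,cols,r0,r1,half=1):
    g=cv2.GaussianBlur(s["frame"].mean(2),(0,0),1.0); out=[]
    for c in cols:
        p=g[r0:r1,c-half:c+half+1].mean(1); d=np.abs(np.diff(p)); i=d.argmax()
        if 0<i<len(d)-1:
            o=(d[i-1]-d[i+1])/(2*(d[i-1]-2*d[i]+d[i+1])); out.append((c,r0+i+.5+o))
    return np.array(out)
e=edge_rows(T,list(range(46,90,8))+list(range(210,510,15)),40,58)
p=np.polyfit(e[:,0],e[:,1],1); print(p,np.c_[e[:,0],e[:,1]-np.polyval(p,e[:,0])].round(2).tolist())
g=T["frame"].mean(2).T
T2=dict(frame=T["frame"].transpose(1,0,2))
e=edge_rows(T2,range(56,235,10),20,60)
p=np.polyfit(e[:,0],e[:,1],1); print(p,np.c_[e[:,0],e[:,1]-np.polyval(p,e[:,0])].round(2).tolist())
# long edge in scene: the near edge of table
e=edge_rows(S,range(20,300,14),240,384); print(e.round(1).tolist())
```

```text
[1.18669370e-02 4.59797771e+01] [[46.0, -0.09], [54.0, -0.06], [62.0, 0.02], [70.0, 0.07], [78.0, 0.09], [86.0, 0.13], [210.0, -0.28], [225.0, -0.39], [240.0, -0.48], [255.0, -0.63], [270.0, -0.72], [285.0, -0.7], [300.0, -0.68], [315.0, -0.56], [330.0, -0.73], [345.0, 1.81], [360.0, 1.69], [375.0, 1.55], [390.0, 1.89], [405.0, 1.92], [420.0, 2.16], [435.0, -0.99], [450.0, -1.09], [465.0, -1.18], [480.0, -1.33], [495.0, -1.43]]
[-0.08112648 45.34028877] [[56.0, -0.09], [66.0, -0.06], [76.0, 0.07], [86.0, 0.1], [96.0, -0.0], [106.0, -0.08], [116.0, -0.01], [126.0, 0.1], [136.0, 0.11], [146.0, 0.0], [156.0, -0.12], [166.0, -0.15], [176.0, 0.05], [186.0, 0.18], [196.0, 0.03], [206.0, -0.03], [216.0, -0.07], [226.0, -0.03]]
[[20.0, 305.5], [34.0, 294.6], [48.0, 263.2], [62.0, 293.5], [76.0, 286.3], [90.0, 268.3], [104.0, 255.7], [118.0, 318.7], [132.0, 325.0], [146.0, 331.3], [160.0, 337.6], [174.0, 343.9], [188.0, 350.2], [202.0, 356.5], [230.0, 246.8], [244.0, 252.8], [258.0, 258.8], [272.0, 265.0], [286.0, 374.0]]
```

```bash
cat >> h.py <<'E'
from scipy.ndimage import map_coordinates
from scipy.optimize import minimize, differential_evolution
def gradmag(s,sig=1.0):
    g=cv2.GaussianBlur(s["frame"].mean(2),(0,0),sig); gx=cv2.Sobel(g,cv2.CV_64F,1,0)/8; gy=cv2.Sobel(g,cv2.CV_64F,0,1)/8
    return np.hypot(gx,gy)
def dens(p,n=40):
    return np.concatenate([np.linspace(p[i],p[i+1],n) for i in range(len(p)-1)])
def score(s,G,P):
    q=proj(s,P); return np.minimum(map_coordinates(G,[q[:,1],q[:,0]],order=1),25).mean()
E
python3 - <<'E'
from h import *
T=load("top0.npz");S=load("scene0.npz")
C={"top":T,"scene":S}
for nm,s in C.items():
    G=gradmag(s)
    # console top rect
    f=lambda p:-score(s,G,dens(box(p[0],p[1],p[2],-.055,.055,-.23,.23,.08)))
    r=differential_evolution(f,[(.57,.68),(-.06,.06),(-.3,.1)],seed=1,tol=1e-8,maxiter=300)
    print(nm,"console",r.x.round(4),np.degrees(r.x[2]).round(2),r.fun)
    C[nm+"c"]=r.x
    f=lambda p:-score(s,G,circ(p[0],p[1],.06,.06))
    r=differential_evolution(f,[(.40,.48),(.22,.30)],seed=1,tol=1e-8); print(nm,"lidrim",r.x.round(4),r.fun)
    f=lambda p:-score(s,G,circ(*C[nm+"c"][:2]+np.array([p[0],p[1]]),.086,.022))
    r=differential_evolution(f,[(-.01,.05),(.06,.1)],seed=1,tol=1e-8)
    x,y,a=C[nm+"c"]; d=r.x; print(nm,"collar",(C[nm+"c"][:2]+d).round(4),r.fun,"pred",(x-np.sin(a)*.08).round(4),(y+np.cos(a)*.08).round(4))
    crop(s,*((170,95,360,230) if nm=="top" else (130,165,350,295)),f"pics/fit_{nm}.png",[(box(x,y,a,-.055,.055,-.23,.23,.08),(0,0,255)),(circ(x-np.sin(a)*.08,y+np.cos(a)*.08,.086,.022),(0,200,0))])
E
```

```text
top console [ 0.6288  0.0095 -0.1232] -7.06 -10.61984157333447
top lidrim [0.4    0.2868] -3.5152547054467305
top collar [0.6694 0.0875] -3.329390631291313 pred 0.6386 0.0889Traceback (most recent call last):
  File "<stdin>", line 4, in <module>
RuntimeError: dictionary changed size during iteration
```

View pics/fit_top.png

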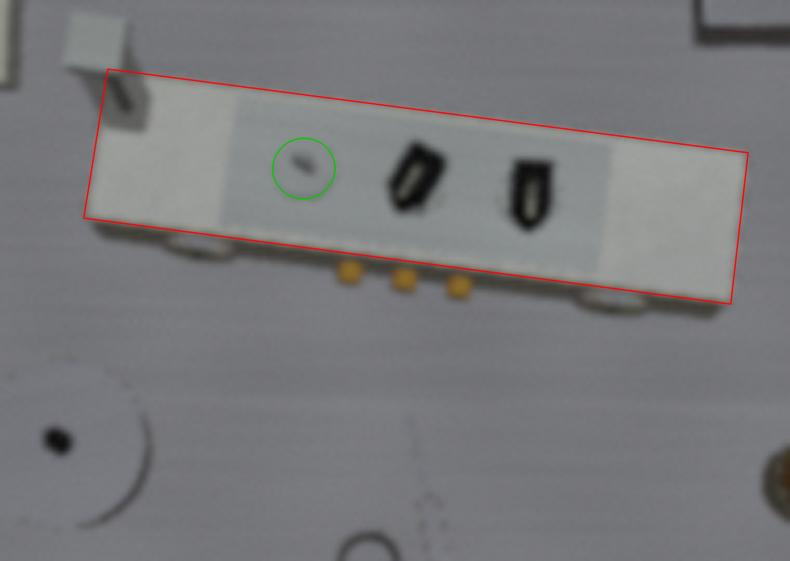

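Run:
```python
from h import *
T=load("top0.npz");S=load("scene0.npz")
for nm,s in [("top",T),("scene",S)]:
    G=gradmag(s)
    f=lambda p:-score(s,G,dens(box(p[0],p[1],p[2],-.055,.055,-.23,.23,.08)))
    r=differential_evolution(f,[(.57,.68),(-.06,.06),(-.3,.1)],seed=1,tol=1e-8,maxiter=300)
    x,y,a=r.x; print(nm,"console",r.x.round(4),np.degrees(a).round(2),r.fun)
    f=lambda p:-score(s,G,circ(p[0],p[1],.056,.057 if nm=="scene" else .06))
    r=differential_evolution(f,[(.425,.46),(.24,.275)],seed=1,tol=1e-8); print(nm,"lidrim",r.x.round(4),r.fun)
    l=r.x
    px,py=x-np.sin(a)*.08,y+np.cos(a)*.08
    f=lambda p:-score(s,G,circ(p[0],p[1],.086,.022))
    r=differential_evolution(f,[(px-.012,px+.012),(py-.012,py+.012)],seed=1,tol=1e-8)
    print(nm,"collar",r.x.round(4),r.fun,"pred",px.round(4),py.round(4))
    c=r.x
    crop(s,*((170,95,360,230) if nm=="top" else (130,165,350,295)),f"pics/fit_{nm}.png",[(box(x,y,a,-.055,.055,-.23,.23,.08),(0,0,255)),(circ(*c,.086,.022),(0,200,0)),(circ(*l,.06,.06),(255,0,0))])
    crop(s,*((225,115,262,152) if nm=="top" else (215,205,265,250)),f"pics/sp_{nm}.png",[])
```

```text
top console [ 0.6288  0.0095 -0.1232] -7.06 -10.61984157333447
top lidrim [0.4447 0.261 ] -2.7847045942922573
top collar [0.6266 0.0952] -3.0118213318875915 pred 0.6386 0.0889
scene console [ 0.6328  0.0081 -0.1229] -7.04 -16.929641061141584
scene lidrim [0.4405 0.2563] -12.683288571392085
scene collar [0.6484 0.0909] -9.147672190257389 pred 0.6427 0.0875
```

View pics/fit_scene.png

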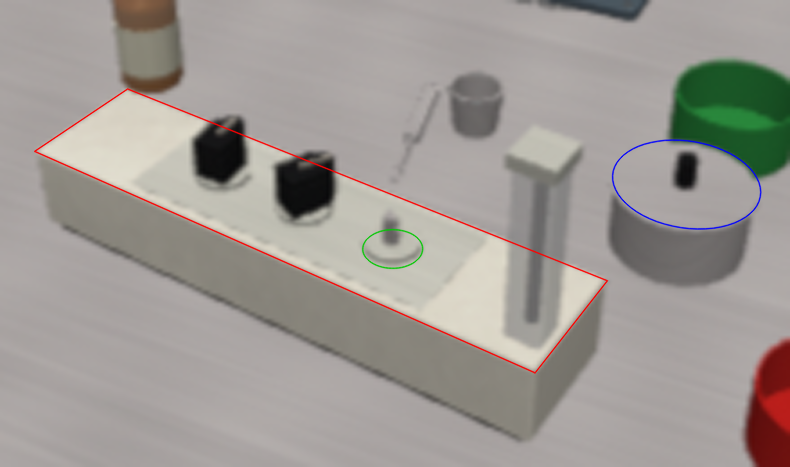

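View pics/sp_top.png

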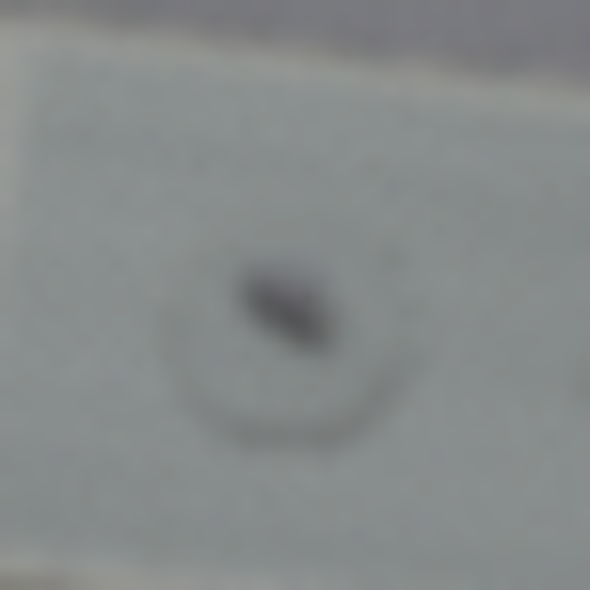

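View pics/sp_scene.png

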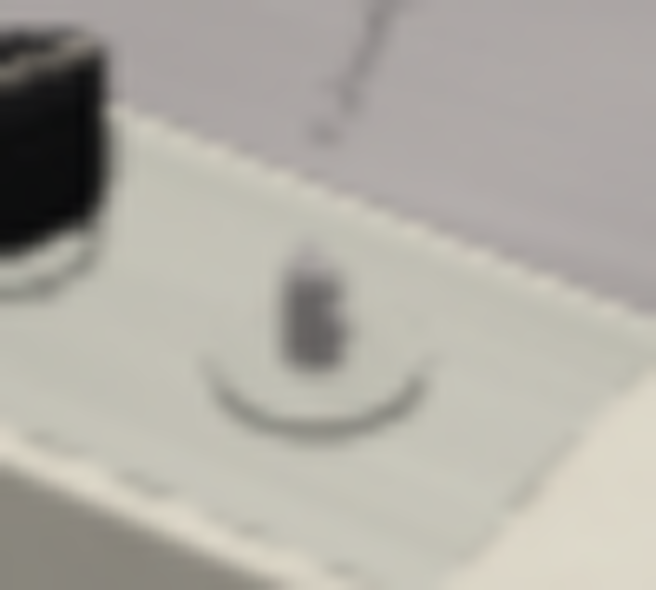

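```bash
cat > sp.py <<'E'
from h import *
from scipy.ndimage import gaussian_filter
def render(s,x,y,yaw,win,zb=.086,sub=4):
    x0,y0,x1,y1=win; H,W=(y1-y0)*sub,(x1-x0)*sub
    camp=s["pose"][:3,3]; fl=np.arccos(2.2/7)
    R=lambda th:np.stack([np.cos(th+yaw),np.sin(th+yaw)],-1)
    ch=[]
    def acc(P,w,vals):
        q=(proj(s,P)-[x0,y0]+.5)*sub; i=np.floor(q).astype(int); ok=(i[:,0]>=0)&(i[:,0]<W)&(i[:,1]>=0)&(i[:,1]<H)
        for v in vals:
            a=np.zeros((H,W)); np.add.at(a,(i[ok,1],i[ok,0]),(w*v)[ok]); ch.append(a)
    # pixel area per projected area: f^2/d^2
    c=np.array([x,y,zb+.012]); d=camp-c; D=np.linalg.norm(d); k=(s["f"]*sub/D)**2; dv=d/D
    th=np.linspace(-np.pi+fl,np.pi-fl,400); dth=th[1]-th[0]; zz=(np.arange(80)+.5)/80*.024
    TH,Z=np.meshgrid(th,zz); TH=TH.ravel();Z=Z.ravel(); n=R(TH); r=np.where(Z>.021,.007-(Z-.021)*.5,.007)
    P=np.c_[x+r*n[:,0],y+r*n[:,1],zb+Z]; w=np.clip(n@dv[:2],0,None)*r*dth*.0003*k
    acc(P,w,[np.ones(len(w)),n[:,0],n[:,1]])
    yy=np.linspace(-1,1,150)*.007*np.sin(fl); Y,Z=np.meshgrid(yy,zz);Y=Y.ravel();Z=Z.ravel()
    nx=R(np.array(np.pi)); ny=R(np.array(np.pi/2))
    P=np.c_[x+.0022*nx[0]+Y*ny[0],y+.0022*nx[1]+Y*ny[1],zb+Z]; w=np.full(len(Y),max(nx@dv[:2],0)*(yy[1]-yy[0])*.0003*k); acc(P,w,[np.ones(len(w))])
    g=np.linspace(-.007,.007,120); A,B=np.meshgrid(g,g);A=A.ravel();B=B.ravel(); ok=(A**2+B**2<.0058**2)&(A>-.0018); A=A[ok];B=B[ok]
    ex=-nx; P=np.c_[x+A*ex[0]+B*ny[0],y+A*ex[1]+B*ny[1],np.full(len(A),zb+.024)]
    acc(P,np.full(len(A),dv[2]*(g[1]-g[0])**2*k),[np.ones(len(A))])
    cov=ch[0]+ch[3]+ch[4]
    return ch+[1-cov]
def fit(s,x,y,yaw,win,sig,ret=False):
    ch=render(s,x,y,yaw,win); sub=4
    H,W=win[3]-win[1],win[2]-win[0]
    B=[]
    for c in ch: B.append(gaussian_filter(c,sig*sub,mode="nearest").reshape(H,sub,W,sub).mean((1,3)).ravel())
    B=np.array(B).T
    im=s["frame"][win[1]:win[3],win[0]:win[2]].mean(2).ravel()
    lam=np.zeros(B.shape[1]); lam[1:3]=.3;lam[:]+=.02
    m=im.mean(); co=np.linalg.solve(B.T@B+np.diag(lam),B.T@(im-m))
    res=im-m-B@co
    if ret: return (res**2).mean(),co+0,(B@co+m).reshape(H,W)
    return (res**2).mean()
E
python3 - <<'E'
from sp import *
for nm,fn,win,p0 in [("top","top0.npz",(238,128,249,139),(.6386,.0889)),("scene","scene0.npz",(233,218,246,236),(.6427,.0875))]:
    s=load(fn); best=[]
    for d in range(-180,180,15):
        r=minimize(lambda p:fit(s,p0[0]+p[0]/100,p0[1]+p[1]/100,np.radians(d),win,max(.3,p[2])),[0,0,.8],method="Nelder-Mead",options=dict(maxiter=70,xatol=.02,fatol=.01))
        best.append((round(r.fun,2),d,(p0[0]+r.x[0]/100).round(4),(p0[1]+r.x[1]/100).round(4),r.x[2].round(2)))
    print(nm,*sorted(best)[:10],sep="\n")
E
```

```text
top
(np.float64(3.73), -30, np.float64(0.6396), np.float64(0.0884), np.float64(1.04))
(np.float64(4.95), -45, np.float64(0.64), np.float64(0.0881), np.float64(1.15))
(np.float64(8.62), -15, np.float64(0.6386), np.float64(0.0889), np.float64(0.98))
(np.float64(9.87), -60, np.float64(0.6406), np.float64(0.0881), np.float64(1.27))
(np.float64(11.09), 165, np.float64(0.6386), np.float64(0.0889), np.float64(1.01))
(np.float64(12.62), -180, np.float64(0.6386), np.float64(0.0889), np.float64(1.02))
(np.float64(13.07), 150, np.float64(0.6386), np.float64(0.0889), np.float64(1.06))
(np.float64(14.51), -165, np.float64(0.6383), np.float64(0.0896), np.float64(1.04))
(np.float64(17.34), 0, np.float64(0.6386), np.float64(0.0889), np.float64(1.05))
(np.float64(17.42), -150, np.float64(0.6379), np.float64(0.0898), np.float64(1.1))
scene
(np.float64(42.21), -45, np.float64(0.6394), np.float64(0.0868), np.float64(0.74))
(np.float64(44.7), 0, np.float64(0.6399), np.float64(0.0859), np.float64(0.55))
(np.float64(45.45), -165, np.float64(0.6432), np.float64(0.0882), np.float64(0.78))
(np.float64(46.91), -150, np.float64(0.6432), np.float64(0.0867), np.float64(0.8))
(np.float64(49.1), 60, np.float64(0.6391), np.float64(0.0877), np.float64(0.95))
(np.float64(49.27), 165, np.float64(0.6437), np.float64(0.0884), np.float64(0.81))
(np.float64(49.94), -135, np.float64(0.6441), np.float64(0.0862), np.float64(0.86))
(np.float64(50.41), -15, np.float64(0.6399), np.float64(0.0883), np.float64(0.93))
(np.float64(51.37), -180, np.float64(0.6427), np.float64(0.0875), np.float64(0.71))
(np.float64(51.59), 105, np.float64(0.6399), np.float64(0.0844), np.float64(0.97))
```

```bash
python3 - <<'E'
from sp import *
T=load("top0.npz");S=load("scene0.npz")
print("cup",ray(T,258,230.5,.04).round(3),ray(S,262.5,200,0.005).round(3))
print("elev ends",ray(T,274,213,.005).round(3),ray(T,277,244,.005).round(3),ray(S,248,191,.005).round(3),ray(S,241,216,.005).round(3))
print("bottle",ray(T,365,214,.005).round(3))
s=T
for d in range(-44,-25,3):
    r=minimize(lambda p:fit(s,.6396+p[0]/100,.0884+p[1]/100,np.radians(d),(238,128,249,139),max(.3,p[2])),[0,0,1],method="Nelder-Mead",options=dict(maxiter=80,xatol=.02,fatol=.005)); print(d,r.fun.round(2),(.6396+r.x[0]/100).round(4),(.0884+r.x[1]/100).round(4))
E
python3 -m pendant '0.6 -30 -26 0 0;0.6 -30 -26 0 0;0.6 -30 -26 0 0;0.6 -30 -26 0 0;0.6 -30 -26 0 0;0.6 -30 -26 0 0;0.6 -30 -26 10 0;0.6 -30 -26 20 0;0.6 -30 -26 20 0;0.6 -30 -26 20 0;0.6 0 0 0 0;0.6 0 0 0 0'
```

```text
cup [0.361 0.04  0.04 ] [0.371 0.043 0.005]
elev ends [ 0.417 -0.008  0.005] [ 0.323 -0.018  0.005] [ 0.343 -0.024  0.005] [0.481 0.017 0.005]
bottle [ 0.417 -0.284  0.005]
-44 5.04 0.6396 0.0884
-41 4.29 0.6396 0.0884
-38 3.79 0.6396 0.0884
-35 3.54 0.6396 0.0884
-32 3.57 0.6396 0.0884
-29 3.86 0.6396 0.0884
-26 4.42 0.6396 0.0884
time_s: 3.2
ee_pos: [0.4424, 0.2576, 0.1611]
tcp_rot: [[-0.914, 0.406, -0.0], [0.406, 0.914, -0.0], [0.0, -0.001, -1.0]]
wrist_force: [-0.8, 1.6, -0.6]
finger_gap: 0.0514
```

Run:
```python
from h import *
s=grab("scene",3); save("scene1.npz",s)
t=np.array([.4424,.2576,.1611])
crop(s,280,120,360,220,"pics/s3.png",[(np.array([t,t-[0,0,.1]]),(0,0,255)),(np.array([t+[.0104,.0235,0],t-[.0104,.0235,0]]),(0,255,0)),(np.array([[.441,.256,.088],[.441,.256,.06]]),(255,255,0))])
```

```text
(no output)
```

View pics/s3.png

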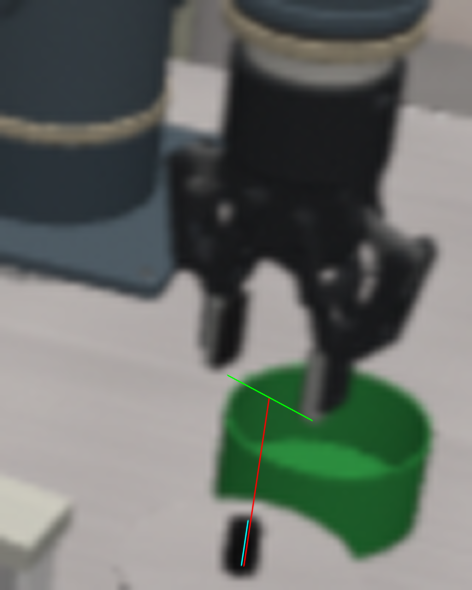

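```bash
python3 -m pendant '0.5 1 -2 30 0;0.5 0 0 30 0;0.5 0 0 25 0;0.5 0 0 7 0;0.5 0 0 4 0;0.5 0 0 0 0'
```

```text
time_s: 3.95
ee_pos: [0.4405, 0.2578, 0.0658]
tcp_rot: [[-0.915, 0.403, 0.001], [0.403, 0.915, 0.001], [-0.0, 0.001, -1.0]]
wrist_force: [0.9, -0.0, 0.4]
finger_gap: 0.0429
```

```bash
python3 -m pendant '0.26 0 0 0 0;0.26 0 0 0 0;0.26 0 0 0 0'
python3 - <<'E'
from h import *
s=grab("scene",2)
crop(s,280,150,360,250,"pics/s4.png")
from station import bot
print(np.mean([bot.get_obs()["ee_pos"] for _ in range(3)],0))
E
```

```text
time_s: 4.25
ee_pos: [0.4409, 0.2574, 0.0661]
tcp_rot: [[-0.915, 0.404, 0.001], [0.404, 0.915, 0.001], [-0.001, 0.001, -1.0]]
wrist_force: [0.5, 0.2, 0.7]
finger_gap: 0.0223
[0.44076456 0.25742515 0.06582194]
```

View pics/s4.png

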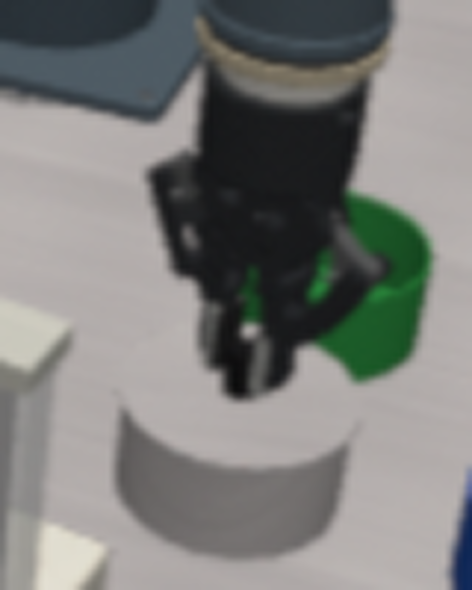

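The picture shows both fingers around the black handle at crop (250,350), with no contact force. I close and lift.

```bash
python3 -m pendant '0.1 0 0 0 0;0 0 0 0 0;0 0 0 0 0;0 0 0 0 0;0 0 0 -3 0;0 0 0 -8 0;0 0 0 -15 0;0 0 0 -25 0;0 0 0 -25 0;0 0 0 0 0'
python3 - <<'E'
from h import *
s=grab("scene",2); crop(s,280,130,360,250,"pics/s5.png")
E
```

```text
time_s: 5.35
ee_pos: [0.4415, 0.2574, 0.1444]
tcp_rot: [[-0.915, 0.404, 0.003], [0.404, 0.915, 0.002], [-0.002, 0.003, -1.0]]
wrist_force: [-0.1, 1.4, -1.2]
finger_gap: 0.0159
```

View pics/s5.png

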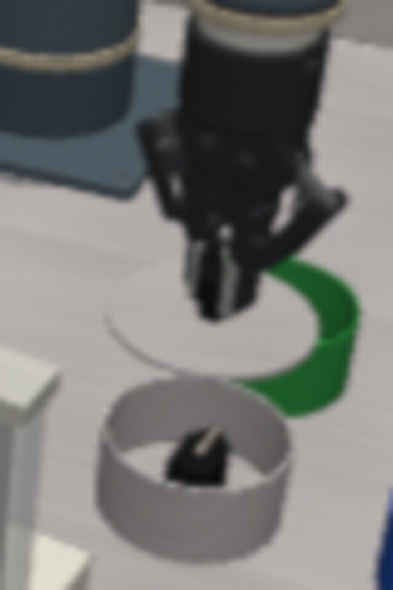

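The lid hangs level, and the knob stands in the pot (crop 197,460). I carry the lid to about (0.49, 0.105), which is clear of the pot, console and instrument.

```bash
python3 -m pendant '0 -21 -24 0 0;0 -21 -24 0 0;0 -21 -24 0 0;0 -21 -24 0 0;0 -22 -24 20 0;0 0 0 30 0;0 0 0 30 0;0 0 0 25 0;0 0 0 15 0;0 0 0 0 0;0 0 0 0 0'
python3 - <<'E'
from h import *
s=grab("scene",2); crop(s,220,130,360,250,"pics/s6.png")
E
```

```text
time_s: 6.55
ee_pos: [0.4882, 0.1042, 0.0209]
tcp_rot: [[-0.915, 0.404, -0.002], [0.404, 0.915, -0.001], [0.001, -0.001, -1.0]]
wrist_force: [1.9, -0.4, -1.2]
finger_gap: 0.016
```

View pics/s6.png

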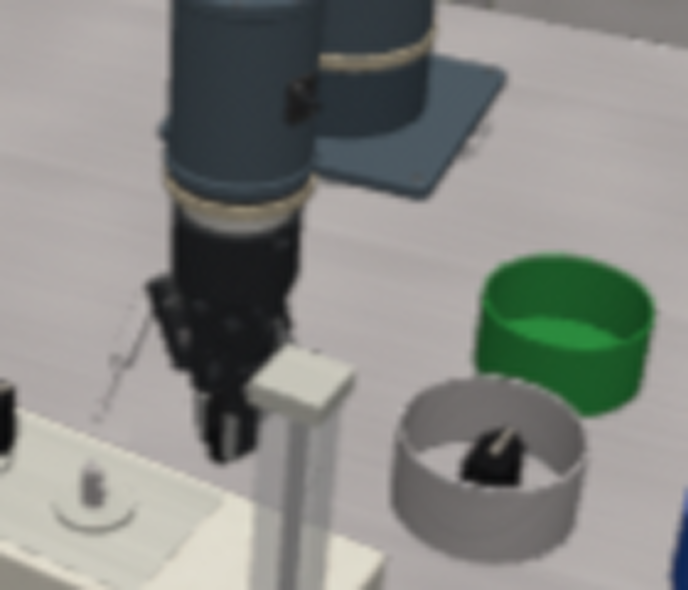

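```bash
python3 -m pendant '0 0 0 3 0;0 0 0 2 0;0 0 0 1 0;0 0 0 0 0'; python3 -m pendant '0 0 0 1 0;0 0 0 0 0'
```

```text
time_s: 7.05
ee_pos: [0.4888, 0.1044, 0.0153]
tcp_rot: [[-0.915, 0.404, 0.0], [0.404, 0.915, 0.0], [-0.0, 0.0, -1.0]]
wrist_force: [-0.8, 0.8, -1.1]
finger_gap: 0.0158
time_s: 7.25
ee_pos: [0.4888, 0.1044, 0.0143]
tcp_rot: [[-0.915, 0.404, -0.0], [0.404, 0.915, -0.0], [-0.0, -0.0, -1.0]]
wrist_force: [-0.2, 0.0, -2.2]
finger_gap: 0.0161
```

```bash
python3 -m pendant '0 0 0 1 0;0 0 0 0 0'; python3 -m pendant '0 0 0 0.5 0;0 0 0 0 0'
```

```text
time_s: 7.45
ee_pos: [0.4889, 0.1044, 0.014]
tcp_rot: [[-0.915, 0.404, 0.0], [0.404, 0.915, 0.0], [-0.0, 0.0, -1.0]]
wrist_force: [-2.4, -0.5, 10.9]
finger_gap: 0.0157
time_s: 7.65
ee_pos: [0.4889, 0.1044, 0.0139]
tcp_rot: [[-0.915, 0.404, 0.001], [0.404, 0.915, 0.0], [-0.001, 0.001, -1.0]]
wrist_force: [-3.0, -0.1, 17.3]
finger_gap: 0.0159
```

```bash
python3 -m pendant '0.05 0 0 -1 0;0.25 0 0 0 0;0.45 0 0 0 0;0.45 0 0 0 0;0.45 0 0 -10 0;0.45 0 0 -30 0;0.45 0 0 -35 0;0.45 0 0 -40 0;0.5 0 0 0 0'
python3 - <<'E'
from h import *
s=grab("scene",8); save("scene2.npz",s); crop(s,220,130,360,250,"pics/s7.png")
t=grab("top",8); save("top2.npz",t); crop(t,140,110,270,220,"pics/t7.png")
crop(s,300,200,345,240,"pics/s7k.png"); crop(t,160,175,210,225,"pics/t7k.png")
E
```

```text
time_s: 8.55
ee_pos: [0.4913, 0.1049, 0.1338]
tcp_rot: [[-0.915, 0.404, 0.008], [0.404, 0.915, 0.002], [-0.006, 0.005, -1.0]]
wrist_force: [0.8, -1.0, 0.3]
finger_gap: 0.0423
```

View pics/s7.png

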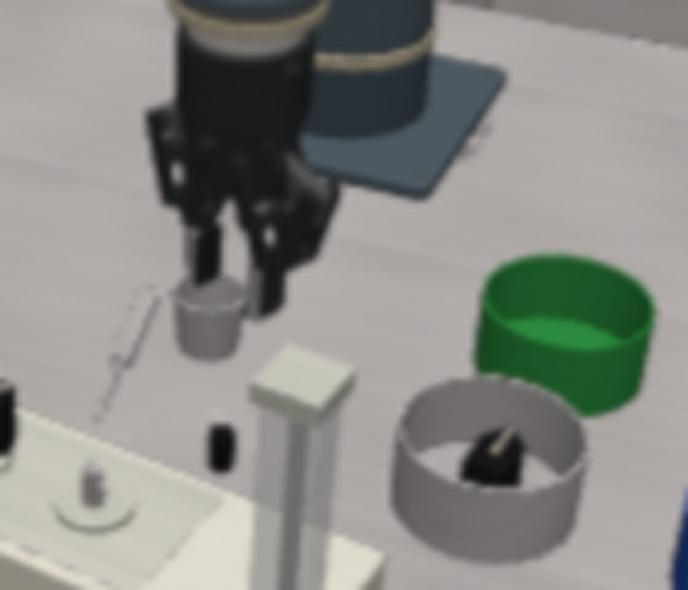

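View pics/t7.png

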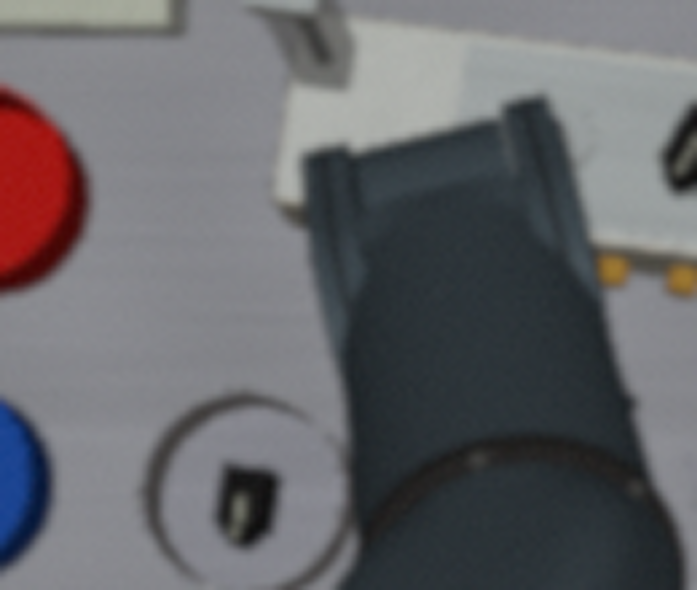

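View pics/t7k.png

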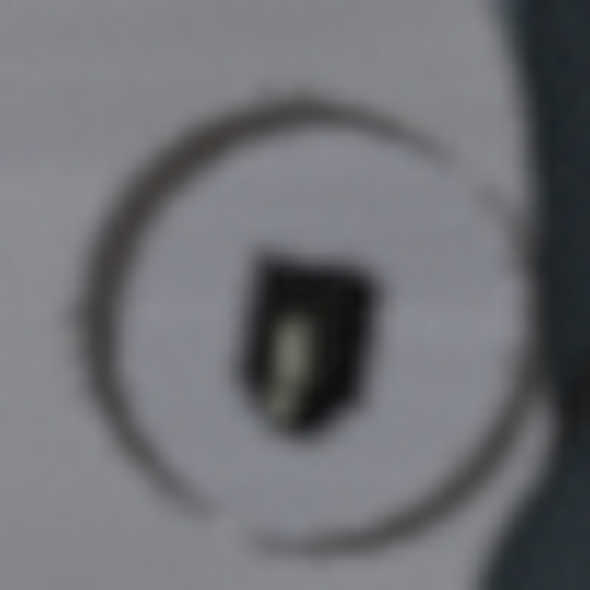

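```bash
cat > kn.py <<'E'
from sp import *
def kpoly(n=1): return np.array([[-26,-3.5],[-26,3.5],[-16,14],[18,14],[18,-14],[-16,-14]])/1000.
def sil(s,x,y,yaw,zb,win,sig,sub=6):
    q=kpoly(); c,sn=np.cos(yaw),np.sin(yaw); xy=np.c_[x+q@[c,-sn],y+q@[sn,c]]
    P=np.r_[np.c_[xy,np.full(6,zb)],np.c_[xy,np.full(6,zb+.036)]]
    h=cv2.convexHull(((proj(s,P)-[win[0],win[1]]+.5)*sub).astype(np.float32))
    H,W=win[3]-win[1],win[2]-win[0]; m=np.zeros((H*sub,W*sub),np.uint8); cv2.fillConvexPoly(m,np.round((h-.5)*16).astype(np.int32),255,cv2.LINE_AA,4)
    return gaussian_filter(m/255.,sig*sub).reshape(H,sub,W,sub).mean((1,3))
def kfit(s,zb,win,x0,y0,th=60,bounds_yaw=(-40,30),mask=None,bg=None):
    g=s["frame"][win[1]:win[3],win[0]:win[2]].min(2); B=np.median(g) if bg is None else bg; lo=np.percentile(g,2)
    d=np.clip((B-g)/(B-lo),0,1)
    W=np.ones_like(d) if mask is None else mask
    f=lambda p:((np.clip(sil(s,x0+p[0]/1000,y0+p[1]/1000,np.radians(p[2]),zb,win,.8),0,1)-d)**2*W).mean()
    r=differential_evolution(f,[(-12,12),(-12,12),bounds_yaw],seed=0,tol=1e-6,maxiter=60)
    return x0+r.x[0]/1000,y0+r.x[1]/1000,r.x[2],r.fun
E
python3 - <<'E'
from kn import *
T=load("top2.npz");S=load("scene2.npz")
w=(174,190,198,217)
x,y,a,f=kfit(T,.004,w,.441,.256); print("top",x,y,a,f)
def ov(x,y,a,zb):
    q=kpoly()[[0,1,2,3,4,5,0]];c,sn=np.cos(np.radians(a)),np.sin(np.radians(a))
    xy=np.c_[x+q@[c,-sn],y+q@[sn,c]]; return [(np.c_[xy,np.full(7,zb)],(0,255,0)),(np.c_[xy,np.full(7,zb+.036)],(0,0,255))]
crop(T,160,175,210,225,"pics/t8.png",ov(x,y,a,.004))
crop(S,295,190,350,250,"pics/s8.png",ov(x,y,a,.004)+[(circ(.441,.2565,.056,.057),(255,0,0))])
for n,s in(("top",T),("scene",S)):
    G=gradmag(s); f=lambda p:-score(s,G,circ(p[0],p[1],.056,.057))-score(s,G,circ(p[0],p[1],.056,.0545))
    r=differential_evolution(f,[(.425,.46),(.24,.275)],seed=1,tol=1e-8); print(n,"pot",r.x.round(4),r.fun)
E
```

```text
top 0.4429197846341841 0.25973401487996195 -7.274773865187852 0.0191439897084937
top pot [0.4445 0.2565] -25.19612355128515
scene pot [0.4416 0.2566] -33.58405172402564
```

View pics/t8.png

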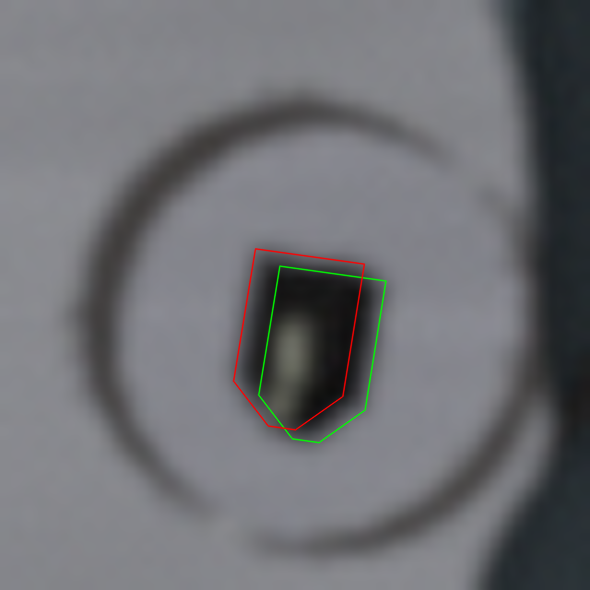

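View pics/s8.png

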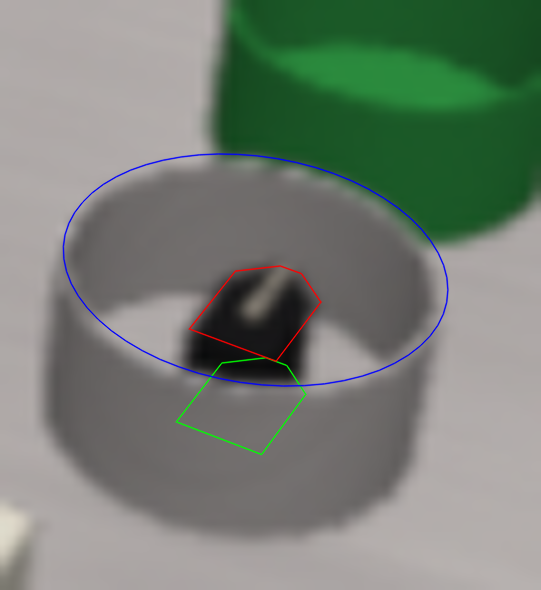

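The knob is at about (0.442, 0.2585) with yaw −7° and its nose toward the robot. Top and scene views agree within about 2 mm. I move over it and turn the jaws square to the grip faces.

```bash
python3 -m pendant '0.52 21.4 24.1 0 0;0.52 21.4 24.1 0 0;0.52 21.4 24.1 0 0;0.52 21.4 24.1 0 0;0.52 21.4 24.1 0 0;0.52 0 0 0 -0.144;0.52 0 0 0 -0.144;0.52 0 0 20 0;0.52 0 0 20 0;0.52 0 0 0 0;0.52 0 0 0 0'
python3 - <<'E'
from h import *
s=grab("scene",3); crop(s,280,130,360,250,"pics/s9.png")
from station import bot
o=bot.get_obs(); p=o["ee_pos"];y=np.array(o["tcp_rot"])[:,1]
print(p,np.degrees(np.arctan2(y[1],y[0])),o["qpos"])
crop(s,290,150,350,240,"pics/s9.png",[(np.array([p+y*.021,p-y*.021]),(0,255,0)),(np.array([p,[p[0],p[1],.04]]),(0,0,255))])
E
```

```text
time_s: 10.45
ee_pos: [0.4396, 0.2578, 0.0889]
tcp_rot: [[-0.992, 0.128, -0.001], [0.128, 0.992, -0.0], [0.001, -0.001, -1.0]]
wrist_force: [0.4, 1.1, 0.1]
finger_gap: 0.0446
[0.4401018  0.25819075 0.08968623] 82.67142141025884 [-34.84729453  29.69427048  -1.19414497 116.66287731   1.07866398
  33.57575273  45.88880584]
```

View pics/s9.png

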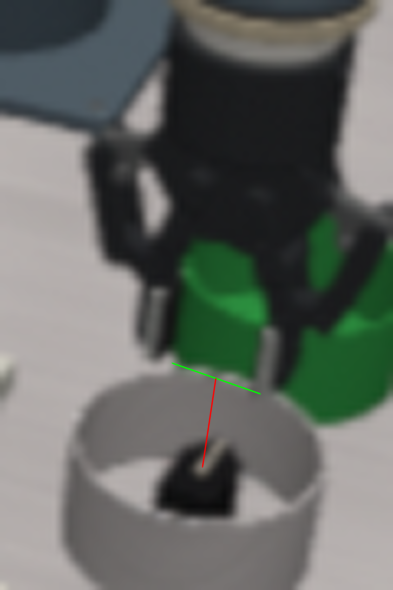

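```bash
python3 -m pendant '0.52 0 0 20 0;0.52 0 0 20 0;0.52 0 0 20 0;0.52 0 0 8 0;0.52 0 0 4 0;0.52 0 0 0 0;0.52 0 0 0 0'
python3 - <<'E'
from h import *
s=grab("scene",2); crop(s,290,150,350,240,"pics/s10.png")
E
```

```text
time_s: 11.3
ee_pos: [0.4401, 0.2581, 0.0176]
tcp_rot: [[-0.992, 0.128, 0.001], [0.128, 0.992, 0.001], [-0.001, 0.001, -1.0]]
wrist_force: [-0.4, -0.3, -0.2]
finger_gap: 0.0443
```

View pics/s10.png

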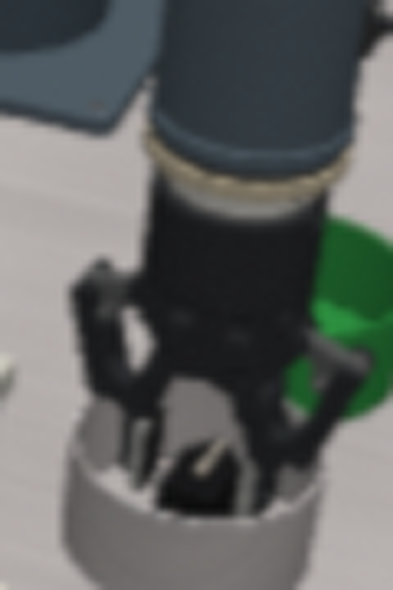

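Fingers straddle the knob inside the pot without touching. I go 4 mm lower and close.

```bash
python3 -m pendant '0.52 0 0 4 0;0.4 0 0 0 0;0.25 0 0 0 0;0 0 0 0 0;0 0 0 0 0;0 0 0 0 0'; python3 -m pendant '0 0 0 -3 0;0 0 0 -10 0;0 0 0 -20 0;0 0 0 -30 0;0 0 0 -30 0;0 0 0 -40 0;0 0 0 0 0'
python3 - <<'E'
from h import *
s=grab("scene",3); crop(s,270,110,360,250,"pics/s11.png")
E
```

```text
time_s: 12.0
ee_pos: [0.4396, 0.2579, 0.0129]
tcp_rot: [[-0.992, 0.127, 0.0], [0.127, 0.992, 0.0], [-0.0, 0.0, -1.0]]
wrist_force: [-0.5, -0.9, 4.9]
finger_gap: 0.0268
time_s: 12.7
ee_pos: [0.4418, 0.2592, 0.1509]
tcp_rot: [[-0.992, 0.128, 0.007], [0.128, 0.992, 0.005], [-0.006, 0.005, -1.0]]
wrist_force: [1.1, -0.0, -0.5]
finger_gap: 0.0274
```

View pics/s11.png

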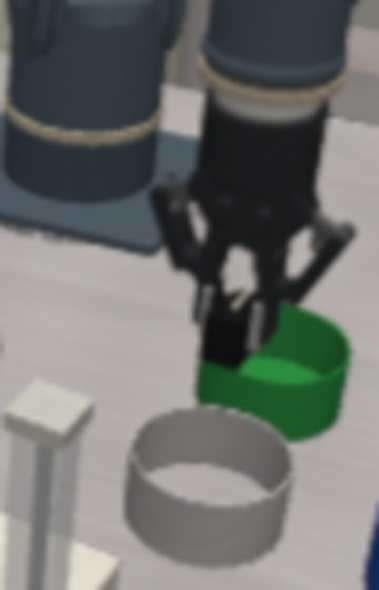

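```bash
cat > go.py <<'E'
import sys,numpy as np
from station import bot
o=[bot.get_obs() for _ in range(1)][0]; p=np.array(o["ee_pos"]);R=np.array(o["tcp_rot"])
t=np.array([float(v) for v in sys.argv[1:4]]); print("pos",p.round(4),"yaw_y",np.degrees(np.arctan2(R[1,1],R[0,1])).round(2),"tool shift mm",(1000*R.T@(t-p)).round(1), "F",np.round(o["wrist_force"],1),"q7",o["qpos"].round(0))
E
python3 go.py .637 .0875 .151
```

```text
pos [0.4395 0.2578 0.146 ] yaw_y 82.68 tool shift mm [-217.6 -143.7   -4.9] F [0.6 0.6 0.5] q7 [-35.  25.  -1. 113.   1.  42.  46.]
```

```bash
python3 -m pendant '0 -36 -24 -10 0;0 -36 -24 -5 0;0 -36 -24 0 0;0 -36 -24 0 0;0 -36 -24 0 0;0 -37.5 -24 0 0;0 0 0 0 0.121;0 0 0 0 0.121;0 0 0 0 0.121;0 0 0 0 0.121;0 0 0 0 0;0 0 0 0 0'; python3 go.py .637 .0875 .140
python3 - <<'E'
from h import *
s=grab("scene",6);save("scene3.npz",s); crop(s,190,130,300,270,"pics/s12.png")
t=grab("top",6);save("top3.npz",t); crop(t,180,90,320,190,"pics/t12.png")
E
```

```text
time_s: 14.05
ee_pos: [0.6364, 0.0874, 0.1597]
tcp_rot: [[-0.821, 0.571, -0.002], [0.571, 0.821, -0.001], [0.001, -0.002, -1.0]]
wrist_force: [0.1, -0.3, -0.8]
finger_gap: 0.0267
pos [0.6364 0.0874 0.1597] yaw_y 55.16 tool shift mm [-0.5  0.4 19.7] F [ 0.1 -0.3 -0.8] q7 [-16.  34.   7.  93.  -5.  53.  48.]
```

View pics/s12.png

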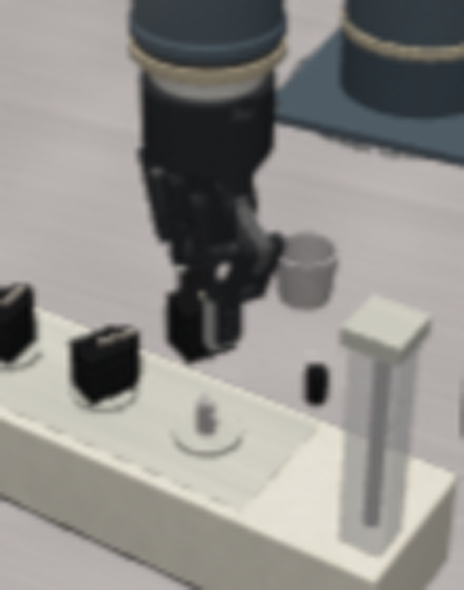

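View pics/t12.png

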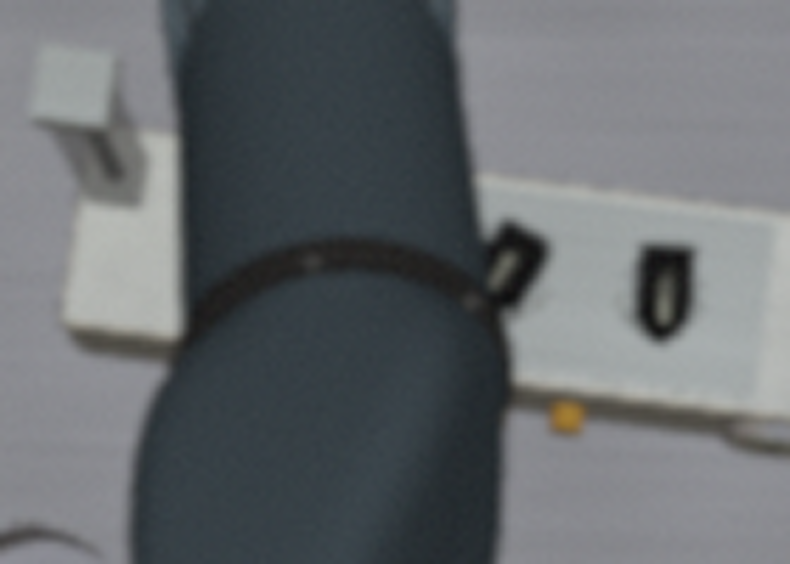

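Run:
```python
from kn import *
S=load("scene3.npz")
def ov(x,y,a,zb):
    q=kpoly()[[0,1,2,3,4,5,0]];c,sn=np.cos(np.radians(a)),np.sin(np.radians(a))
    xy=np.c_[x+q@[c,-sn],y+q@[sn,c]]; L=[(np.c_[xy,np.full(7,zb)],(0,255,0)),(np.c_[xy,np.full(7,zb+.036)],(0,0,255))]
    for k in range(6): L.append((np.array([[*xy[k],zb],[*xy[k],zb+.036]]),(255,255,0)))
    return L
sx,sy=.6400,.0875
crop(S,222,185,262,242,"pics/s13.png",ov(.6364+.0014,.0874-.001,-35,.1507)+[(circ(sx,sy,.086,.022),(255,0,0)),(np.array([[sx,sy,.086],[sx,sy,.11]]),(0,0,255)),(circ(sx,sy,.11,.007),(255,0,0))])
crop(S,222,185,262,242,"pics/s13b.png")
```

```text
(no output)
```

View pics/s13.png

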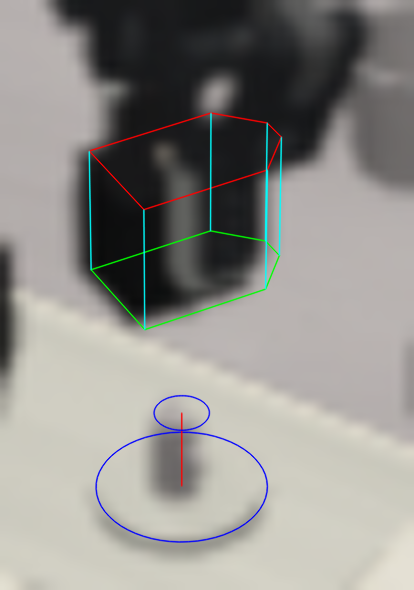

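View pics/s13b.png

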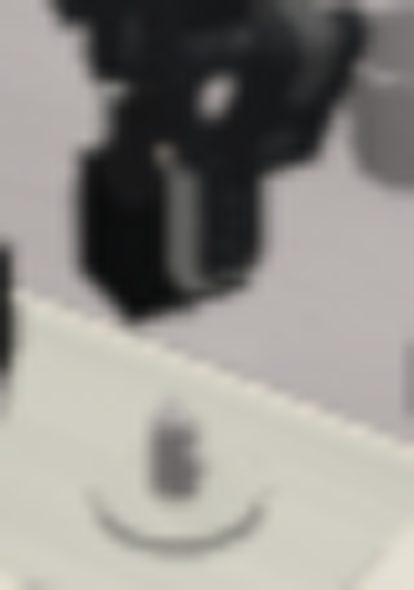

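```bash
python3 go.py .637 .0888 .123
```

```text
pos [0.637  0.0873 0.1608] yaw_y 54.96 tool shift mm [ 0.9  1.2 37.8] F [ 0.8  0.1 -0.5] q7 [-16.  34.   7.  93.  -5.  53.  48.]
```

```bash
python3 -m pendant '0 0.8 1.3 20 0;0 0 0 12 0;0 0 0 4 0;0 0 0 0 0;0 0 0 0 0'
python3 - <<'E'
from kn import *
from station import bot
S=grab("scene",8); save("scene4.npz",S)
o=bot.get_obs();p=o["ee_pos"];print(p)
def ov(x,y,a,zb):
    q=kpoly()[[0,1,2,3,4,5,0]];c,sn=np.cos(np.radians(a)),np.sin(np.radians(a))
    xy=np.c_[x+q@[c,-sn],y+q@[sn,c]]; L=[(np.c_[xy,np.full(7,zb)],(0,255,0))]
    for k in range(6): L.append((np.array([[*xy[k],zb],[*xy[k],zb+.036]]),(255,255,0)))
    return L
sx,sy=p[0]+.0014,p[1]-.001
crop(S,222,195,262,242,"pics/s14.png",ov(sx,sy,-35,p[2]-.009)+[(circ(sx,sy,.086,.022),(255,0,0)),(circ(sx,sy,.080,.022),(255,0,0))])
crop(S,222,195,262,242,"pics/s14b.png")
E
```

```text
time_s: 15.15
ee_pos: [0.6374, 0.0888, 0.1252]
tcp_rot: [[-0.819, 0.574, 0.0], [0.574, 0.819, -0.0], [-0.0, 0.0, -1.0]]
wrist_force: [-0.2, 0.5, 0.1]
finger_gap: 0.0269
[0.63717887 0.08891453 0.12502787]
```

View pics/s14.png

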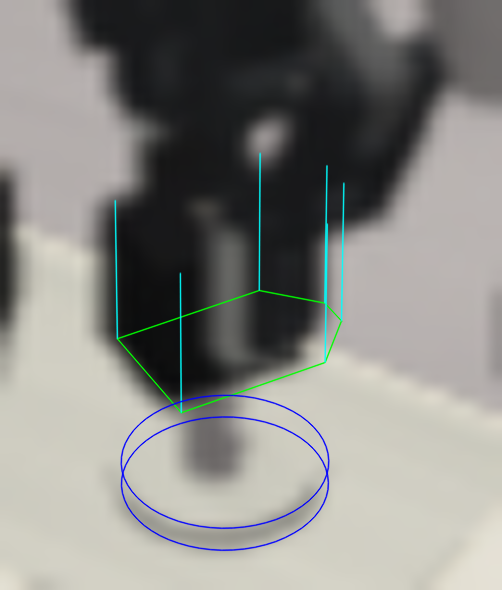

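View pics/s14b.png

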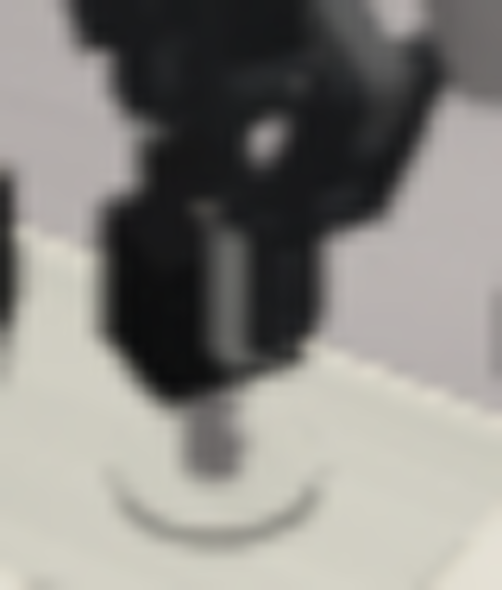

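```bash
python3 -m pendant '0 0.5 1 0 0;0 0 0 4 0;0 0 0 2 0;0 0 0 0 0'; python3 -m pendant '0 0 0 2 0;0 0 0 0 0';python3 -m pendant '0 0 0 2 0;0 0 0 0 0'
```

```text
time_s: 15.95
ee_pos: [0.6369, 0.09, 0.1182]
tcp_rot: [[-0.819, 0.574, -0.001], [0.574, 0.819, -0.0], [0.001, -0.001, -1.0]]
wrist_force: [-0.1, -0.6, 0.3]
finger_gap: 0.0268
time_s: 16.15
ee_pos: [0.6371, 0.09, 0.1165]
tcp_rot: [[-0.819, 0.574, -0.0], [0.574, 0.819, -0.0], [0.0, -0.0, -1.0]]
wrist_force: [-0.2, -1.4, -0.1]
finger_gap: 0.0271
time_s: 16.35
ee_pos: [0.6371, 0.09, 0.1145]
tcp_rot: [[-0.819, 0.574, -0.0], [0.574, 0.819, -0.0], [0.0, -0.0, -1.0]]
wrist_force: [-0.5, -0.2, 0.2]
finger_gap: 0.0273
```

```bash
python3 -m pendant '0 0 0 1.5 0;0 0 0 0 0'; python3 -m pendant '0 0 0 1.5 0;0 0 0 0 0';python3 -m pendant '0 0 0 1 0;0 0 0 0 0'
```

```text
time_s: 16.55
ee_pos: [0.6372, 0.09, 0.1131]
tcp_rot: [[-0.819, 0.574, -0.0], [0.574, 0.819, -0.0], [0.0, -0.0, -1.0]]
wrist_force: [-0.5, -0.4, -0.3]
finger_gap: 0.027
time_s: 16.75
ee_pos: [0.6372, 0.09, 0.1116]
tcp_rot: [[-0.819, 0.574, -0.0], [0.574, 0.819, -0.0], [0.0, -0.0, -1.0]]
wrist_force: [-0.6, 0.1, 0.3]
finger_gap: 0.0272
time_s: 16.95
ee_pos: [0.6373, 0.09, 0.1107]
tcp_rot: [[-0.819, 0.574, -0.0], [0.574, 0.819, -0.0], [0.0, -0.0, -1.0]]
wrist_force: [1.2, -0.0, -0.1]
finger_gap: 0.0272
```

```bash
python3 -m pendant '0 0 0 1.5 0;0 0 0 0 0'; python3 -m pendant '0 0 0 1.5 0;0 0 0 0 0';python3 -m pendant '0 0 0 1 0;0 0 0 0 0'
```

```text
time_s: 17.15
ee_pos: [0.6376, 0.0903, 0.1094]
tcp_rot: [[-0.819, 0.574, 0.001], [0.574, 0.819, 0.0], [-0.0, 0.001, -1.0]]
wrist_force: [1.1, 1.0, 1.5]
finger_gap: 0.0272
time_s: 17.35
ee_pos: [0.6376, 0.0902, 0.1082]
tcp_rot: [[-0.819, 0.574, 0.001], [0.574, 0.819, 0.0], [-0.001, 0.001, -1.0]]
wrist_force: [-0.3, 1.1, 3.3]
finger_gap: 0.027
time_s: 17.55
ee_pos: [0.6374, 0.09, 0.1068]
tcp_rot: [[-0.819, 0.574, 0.0], [0.574, 0.819, 0.0], [-0.0, 0.0, -1.0]]
wrist_force: [0.7, 0.8, 0.1]
finger_gap: 0.0271
```

Run:
```python
from h import *
s=grab("scene",4);crop(s,200,185,280,245,"pics/s15.png")
```

```text
(no output)
```

View pics/s15.png

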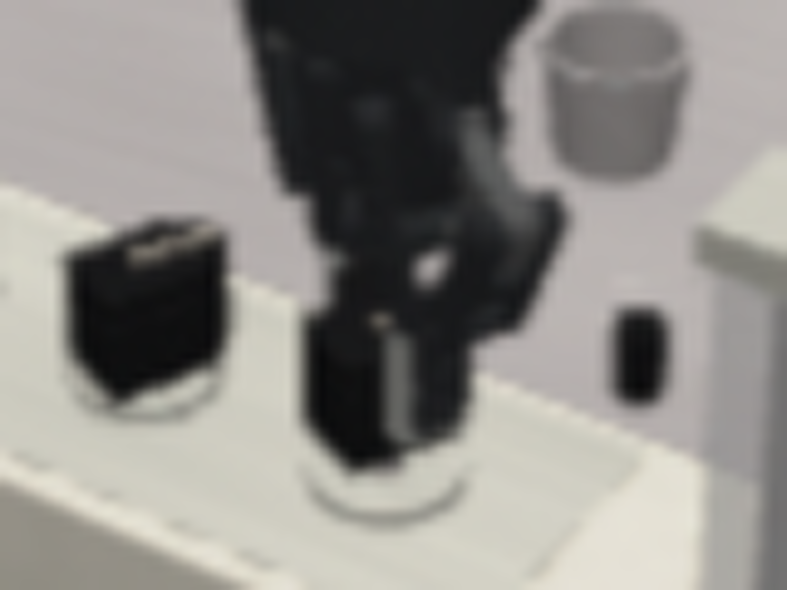

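```bash
python3 -m pendant '0 0 0 2 0;0 0 0 2 0;0 0 0 0 0'; python3 -m pendant '0 0 0 2 0;0 0 0 2 0;0 0 0 0 0';python3 -m pendant '0 0 0 1.5 0;0 0 0 0 0'
```

```text
time_s: 18.05
ee_pos: [0.6372, 0.0899, 0.1023]
tcp_rot: [[-0.819, 0.574, -0.0], [0.574, 0.819, -0.0], [0.0, -0.0, -1.0]]
wrist_force: [1.8, 0.3, -2.8]
finger_gap: 0.0272
time_s: 18.35
ee_pos: [0.6367, 0.0903, 0.0979]
tcp_rot: [[-0.819, 0.574, -0.001], [0.574, 0.819, 0.0], [0.001, -0.001, -1.0]]
wrist_force: [1.3, 2.9, -5.3]
finger_gap: 0.0274
time_s: 18.55
ee_pos: [0.6369, 0.0902, 0.0968]
tcp_rot: [[-0.819, 0.574, -0.001], [0.574, 0.819, -0.0], [0.001, -0.001, -1.0]]
wrist_force: [1.5, 2.6, -3.9]
finger_gap: 0.027
```

```bash
python3 -m pendant '0 0 0 1 0;0 0 0 0 0'; python3 -m pendant '0 0 0 1 0;0 0 0 0 0';python3 -m pendant '0 0 0 1 0;0 0 0 0 0'
```

```text
time_s: 18.75
ee_pos: [0.637, 0.0898, 0.0961]
tcp_rot: [[-0.819, 0.574, -0.001], [0.574, 0.819, -0.0], [0.0, -0.0, -1.0]]
wrist_force: [0.9, 1.2, -2.4]
finger_gap: 0.0269
time_s: 18.95
ee_pos: [0.6371, 0.0895, 0.0953]
tcp_rot: [[-0.818, 0.575, -0.0], [0.575, 0.818, -0.0], [-0.0, -0.001, -1.0]]
wrist_force: [0.2, 0.6, -0.6]
finger_gap: 0.0267
time_s: 19.15
ee_pos: [0.6372, 0.0896, 0.095]
tcp_rot: [[-0.818, 0.575, 0.0], [0.575, 0.818, -0.0], [-0.0, -0.0, -1.0]]
wrist_force: [-2.7, -0.8, 6.9]
finger_gap: 0.0271
```

```bash
python3 -m pendant '0 0 0 1 0;0 0 0 0 0;0 0 0 0 0'
python3 - <<'E'
from h import *
s=grab("scene",4);crop(s,200,185,280,245,"pics/s16.png")
E
```

```text
time_s: 19.45
ee_pos: [0.6372, 0.0896, 0.095]
tcp_rot: [[-0.818, 0.575, 0.001], [0.575, 0.818, -0.0], [-0.0, 0.0, -1.0]]
wrist_force: [-6.2, 0.2, 14.7]
finger_gap: 0.027
```

View pics/s16.png

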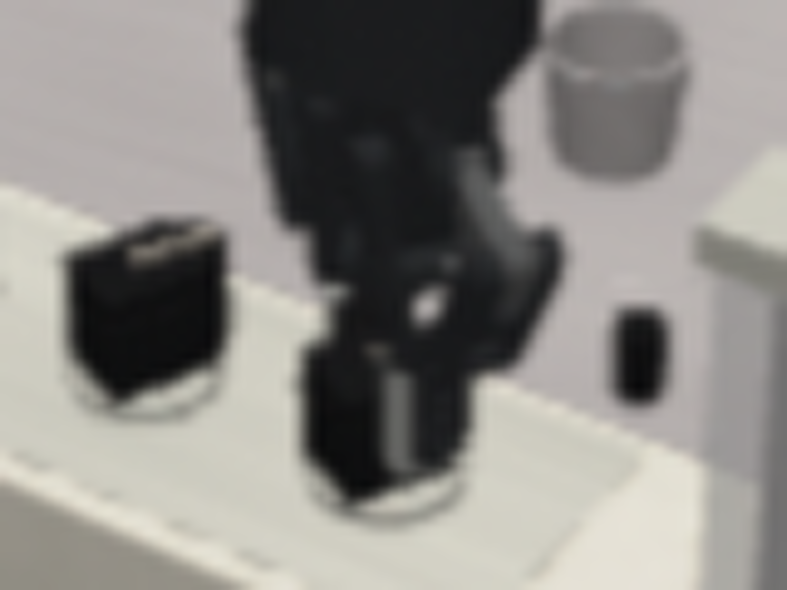

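The knob sits flush on its collar like its neighbour. I ease the load, open partly and rise.

```bash
python3 -m pendant '0 0 0 -1.5 0;0.36 0 0 0 0;0.45 0 0 0 0;0.5 0 0 0 0;0.5 0 0 0 0;0.5 0 0 -10 0;0.5 0 0 -30 0;0.5 0 0 -40 0;0.5 0 0 -40 0;0.5 0 0 0 0'
python3 -m pendant '0.5 40 -10 0 0;0.5 45 0 0 0;0.5 45 0 0 0;0.5 45 0 0 0;0.5 0 0 0 0;0.5 0 0 0 0;0.5 0 0 0 0'
python3 - <<'E'
from h import *
s=grab("scene",8);save("scene5.npz",s);crop(s,130,130,350,290,"pics/s17.png");crop(s,215,200,265,240,"pics/s17k.png")
t=grab("top",8);save("top5.npz",t);crop(t,70,90,420,280,"pics/t17.png")
E
```

```text
time_s: 20.65
ee_pos: [0.6402, 0.0901, 0.2215]
tcp_rot: [[-0.818, 0.575, 0.01], [0.575, 0.818, 0.002], [-0.007, 0.007, -1.0]]
wrist_force: [0.7, 0.1, -0.8]
finger_gap: 0.0424
time_s: 21.35
ee_pos: [0.4892, 0.1817, 0.2152]
tcp_rot: [[-0.818, 0.575, 0.001], [0.575, 0.818, -0.0], [-0.001, 0.0, -1.0]]
wrist_force: [-0.2, -0.1, 0.0]
finger_gap: 0.0431
```

View pics/s17.png

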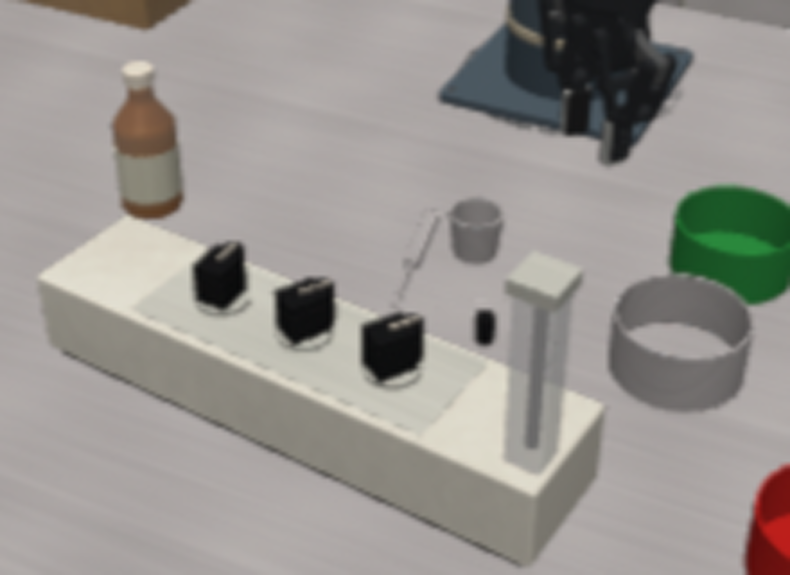

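View pics/s17k.png

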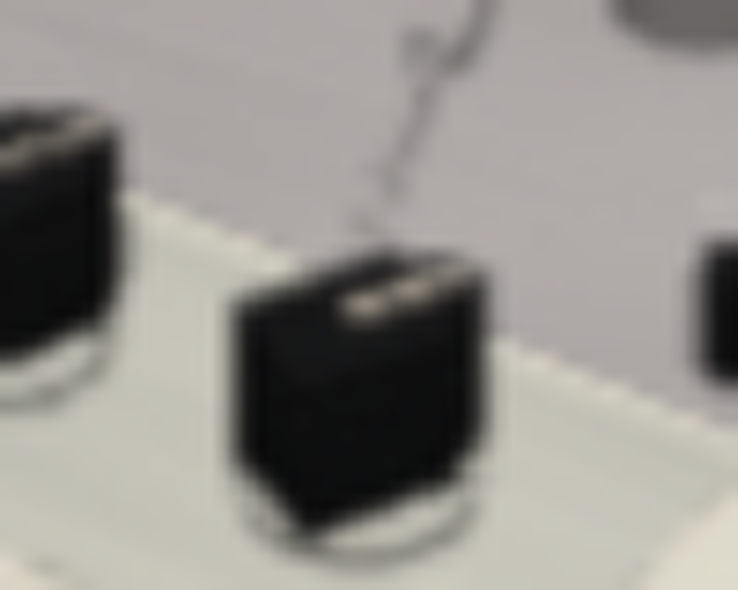

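View pics/t17.png

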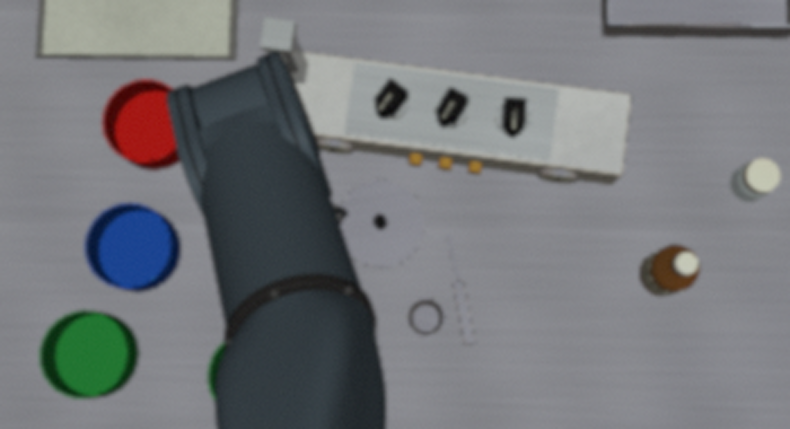

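The scene shows the knob seated on collar 3 (crop 392,350), level with its neighbours. The lid lies flat around top crop (380,222), clear of the pot, console and instrument. I check for displacement numerically before handing in.

Run:
```python
from h import *
A=load("scene0.npz");B=load("scene5.npz");D=load("scene2.npz");TA=load("top0.npz");TB=load("top5.npz")
d=lambda a,b,w:np.abs(a["frame"]-b["frame"]).mean(2)[w[1]:w[3],w[0]:w[2]].max().round(1)
for n,w in dict(knobs=(180,192,224,232),cup=(252,185,274,204),elev=(238,190,251,218),bottle=(158,142,184,194),jar=(110,172,134,202),potlower=(300,236,341,244)).items(): print(n,"scene max diff",d(A,B,w))
print("knobs top",d(TA,TB,(260,122,310,155)), "pot scene vs after lid",d(D,B,(298,205,345,244)))
for n,s in(("after lid",D),("now",B)):
    G=gradmag(s); f=lambda p:-score(s,G,circ(p[0],p[1],.056,.057))-score(s,G,circ(p[0],p[1],.056,.0545))
    r=differential_evolution(f,[(.425,.46),(.24,.275)],seed=1,tol=1e-8); print(n,"pot",r.x.round(4))
b=lambda s,w:s["frame"][w[1]:w[3],w[0]:w[2]].mean(2)
w=(296,228,345,246); a0,b0=b(A,w),b(B,w); print("pot phase shift before/after",cv2.phaseCorrelate(a0,b0))
```

```text
knobs scene max diff 2.9
cup scene max diff 2.5
elev scene max diff 92.0
bottle scene max diff 3.0
jar scene max diff 2.8
potlower scene max diff 13.1
knobs top 21.5 pot scene vs after lid 152.7
after lid pot [0.4416 0.2566]
now pot [0.4442 0.2569]
pot phase shift before/after ((-0.05408670156415596, 0.05103667231504083), 1.0780267546668023)
```

Run:
```python
from h import *
A=load("scene0.npz");B=load("scene5.npz");D=load("scene2.npz");TA=load("top0.npz");TB=load("top5.npz")
d=lambda a,b,w:np.abs(a["frame"]-b["frame"]).mean(2)[w[1]:w[3],w[0]:w[2]].max().round(1)
print("elev",d(A,B,(238,190,251,210)),"pot outer D-B",d(D,B,(297,232,342,246)),d(D,B,(295,205,306,244)),d(D,B,(334,205,345,244)),"A-B low",d(A,B,(297,238,342,247)))
x=np.abs(TA["frame"]-TB["frame"]).mean(2)[122:155,260:310]; print(np.argwhere(x>8)+[122,260])
```

```text
elev 2.8 pot outer D-B 2.8 3.0 2.8 A-B low 13.1
[[122 260]
 [122 261]
 [122 262]
 ...
 [154 307]
 [154 308]
 [154 309]]
```

```bash
python3 -c "
from station import bot
bot.finish_job(); print(bot.get_obs()['time_s'])"
```

```text
the job is handed in; nothing more can be done
the job is handed in; nothing more can be done
```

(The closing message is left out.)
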